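# Index the bench magnifier one hole over to the ring clamp

### The arm

A 6-joint arm with a two-finger parallel gripper is mounted at the origin on the work surface. World frame = base frame: x ahead of the robot, y to its left, z up, the work surface at z = 0. Lengths are in m, angles in rad, forces in N, time in s.
With the tool pointing down it reaches from about 0.3 to 0.875 m from the base axis. Payload 6.4 kg.
Tool frame: the origin (TCP) lies at the centre of the arm's flange, where the gripper is bolted on; the fingertips stand 173 mm ahead of it and the grasp point (between the pads) lies 155 mm ahead of it (ctrl.pinch_z is the distance from the TCP to the grasp point, in m); z points along the fingers, y is the direction in which the jaws open and shut (so a half turn about z gives the same grasp; the last joint's range is limited). The gripper opens to 85 mm and grips with 20 to 120 N. Pads are 22 mm wide; open, the fingers measure 114 mm over their backs; the gripper's body (76 mm by 85 mm) begins 54 mm behind the grasp point. The pads swing forward as they close: fully open they stand 13 mm farther back than shut.
Start: joints at [-1.31, 0.181, 1.607, -0, 1.354, -0.206], TCP at [0.259, -0.513, 0.405] pointing down, gripper open.
Joint ranges: [-2.99, 2.99], [-0.89, 2.07], [0.3, 2.58], [-1.14, 4.28], [0, 2.63], [-3.12, 3.12]. Speed limits (rad/s): [2.57, 2.57, 3.01, 3.14, 3.14, 3.14].

### API

Orientations are given as a unit quaternion [w, x, y, z].
In Python, from bench import ctrl gives the robot as it stands.
- The arm moves only by the tool drive_tool, never from a script. Its argument "commands" is a list that holds one entry, the list of rows, each a list of 7 numbers: the shift along the tool's x, y, z in units of 50 mm (1.0 is 50 mm), then the turn, a rotation vector about the tool's x, y, z in units of 8 degrees (1.0 is 8 degrees), then the closure in counts, from 0 (fully open) to 255 (shut). A call has 1 to 10 rows; each row shifts and turns the commanded pose from where the row before left it, along the tool's axes as they then stand; what a row does not reach is not made up. A row lasts 1/10 s, in which the tool goes at most 50 mm and 8.59 degrees, less where a joint would pass 70% of its speed; a pose out of reach is approached as far as the arm can. A call is refused whole if a number of a shift passes 1 or a number of a turn 1, either way. A call with a gripper value outside its range is refused whole. The fingers move at their own pace and stop on an object; the grip force is fixed at half the most. Time passes only in rows, so rows that do not move let the fingers close. It gives the time, the measured TCP pose, the force and the opening at its end, in the units of the state.
- ctrl.get_obs(): the state, without advancing time (a new reading comes with each control period).
- ctrl.camera(name): name is "scene" or "side" or "wrist"; returns a dict with "pixels" (420x560x3 uint8, red, green, blue), "depth" (420x560 float32, m along the optical axis (not along the pixel's ray), 0 where there is no reading), "intrinsics" (3x3 intrinsics, pixels), "R" (3x3) and "t" (3): a world point X has camera coordinates R X + t; the wrist camera has in their place "tool_from_camera" (4x4, takes a point from camera to tool coordinates, whose origin is the TCP and whose axes are the flange's). Camera axes: x right, y down, z forward; pixel columns grow to the right and rows downward; lengths in m; the calibration is good to about 2 mm. The wrist camera is an equidistant fisheye: a pixel r from the principal point sees the ray r / f radians off the axis. A picture is of the moment at which its call begins: read the wrist's pose just before it.
- ctrl.hand_in(): hands the job in, once; it reports no verdict.
The state is a dict: "time_s": time; "q": joint angles; "dq": joint speeds; "joint_efforts": joint torques, N m; "eef_pos": TCP position; "eef_rot": TCP orientation; "wrist_force": force on the tool from outside, world axes, zero at the start; "torque": the same for the moment, N m; "opening": opening from 0.0 (shut) to 1.0 (fully open).
Only numpy, scipy, OpenCV 4.12 (cv2) and the standard library are available. Lean on these libraries where they do the work, as an engineer would, in place of code of your own. Each camera call takes 0.05 s, during which the arm holds its last target. There are 200 camera calls.

### The job

The bench magnifier's swing arm is locked by a spring index pin with a pull ring on top. Hook a fingertip through the ring, lift the pin clear, swing the arm one hole over to the side where the wooden ring clamp stands, so that the lens is above the clamp, and let the pin drop fully home in that hole, then move away. Use only a fingertip and be gentle: do not pinch the ring, do not swing past that hole, and leave the clamp, jar, cup and hammer where they are.

Things in the scene. Friction and masses are not known exactly. Their poses are not given: they have to be found in the camera images.
- index_base: Fixed steel base of the magnifier; origin on the bench on the vertical pivot axis, x from the pivot towards the middle hole, y to its left, z up. Its arc-shaped plate, top 32 mm above the bench, has five 10 mm holes on a 110 mm radius about the pivot, at -0.80, -0.40, 0, +0.40 and +0.80 rad (44 mm apart). The arm starts locked in the middle hole.
- swing_arm (a joint): Angle (rad) of the arm about the pivot: 0 at the middle hole, positive counter-clockwise from above (to the base's +y), holes every 0.40. Slight friction (0.06 N m): it stays where it is left; locked while the pin is in a hole (play about 0.01). Aluminium arm 26 mm wide, top 48 mm above the bench; a thin post 180 mm from the pivot carries the lens.
- index_pin (a joint): Lift (m) of the spring pin: 0 fully home in a hole, 0.010 when its round tip rests on the plate between holes, stop at 0.022. The spring pushes it down: 4 N at home, 6.5 N at 0.010, 9.5 N at the stop. Lifted over 0.010 the arm can swing. A pin let down on the plate falls in when the arm is turned over a hole (draws in from about 3 mm off).
- pull_ring (a point): Centre of the upright round steel pull ring on top of the pin, 110 mm from the pivot, 99 mm above the bench with the pin home. Bar 6 mm thick, inner diameter 50 mm. Site x points outward from the pivot, through the ring: a fingertip tilted about 45 degrees enters along it from the pivot side. z up. Moves with arm and pin. The pin housing below it ends 69 mm above the bench.
- lens (a point): Centre of the magnifier lens, 240 mm from the pivot on the swing arm, 135 mm above the bench; black rim 99 mm outer diameter, horizontal.
- clamp_mid (a point): Centre, 40 mm above the bench, of the upright wooden ring clamp (round foot 56 mm wide, 87 mm tall, holding a small steel finger ring on top), standing loose on the bench about under the place of the lens one hole to the left or to the right of the start.
- jar_mid (a point): Centre of a clear, whitish plastic jar 56 mm wide, 50 mm tall, loose, at the place one hole to the other side. Leave alone.
- cup_mid (a point): Centre, 45 mm above the bench, of a loose brown cardboard cup, 72 mm wide, 90 mm tall. Leave alone.
- hammer: A loose hammer, 200 mm long, lying along its x axis on the bench, origin at its underside. Leave alone.
Not all that is in view belongs to the job. Leave any blue or orange look-alike of the part that bears clamp_mid alone.

How it is judged:
By the outcome, as a careful person would: the job done as asked, in the order asked, and still so for the second after the job is handed in, with the robot touching nothing.
It also fails if it takes over 42 s, if anything falls off the work surface, if the arm or the gripper's body presses on something with over 40 N, if the wrist force passes 120 N, or if a joint passes its speed limit or range.

## Working session

There is one attempt and no reset: what is moved stays moved. The work goes in short steps, Python scripts to look and compute and a tool call to move; the robot and the scene stay as the last step left them, time stands still between calls to the robot, and variables do not carry over. Pictures are saved under pics/ and viewed, about 8 in all and at most 12, crops included, and the job is handed in when it is done.

Besides the shell and the picture viewer there is one more tool, called as name([rows], argument=value, ...), one row to a line, values as JSON. drive_tool: Moves the arm, as the interface text tells. Its arguments: {"type":"object","properties":{"commands":{"type":"array","items":{"type":"array","items":{"type":"array","items":{"type":"number"}}}}},"required":["commands"]}

```bash
ls; mkdir -p pics; python3 - <<'E'
from bench import ctrl
import cv2,pickle
o=ctrl.get_obs();print(o)
d={}
for n in("scene","side","wrist"):
    d[n]=c=ctrl.camera(n)
    cv2.imwrite(f"pics/{n}0.png",cv2.cvtColor(c["pixels"],cv2.COLOR_RGB2BGR))
    print(n,c["intrinsics"].tolist(),{k:c[k].tolist() for k in c if k in("R","t","tool_from_camera")})
pickle.dump((o,d),open("p0.pkl","wb"))
E
```

```text
pics
{'time_s': 0.0, 'q': array([-1.31029183e+00,  1.81544301e-01,  1.60798407e+00,  2.54520844e-05,
        1.35379500e+00, -2.06279490e-01]), 'dq': array([ 0.00036552,  0.00150426, -0.0026682 , -0.00022416,  0.0010746 ,
       -0.00147614]), 'joint_efforts': array([ 2.00654863e-04, -4.44864500e+01, -3.51339519e+01, -1.77757342e-04,
        9.25336877e-03,  1.91059951e-05]), 'eef_pos': array([ 0.25872462, -0.51323011,  0.40379362]), 'eef_rot': array([-8.65380840e-04,  9.72887769e-01,  2.31276111e-01, -1.10386136e-05]), 'wrist_force': array([0.09859806, 0.50108682, 0.71174881]), 'torque': array([-0.04263686, -0.02490988, -0.04454425]), 'opening': 0.999731314929492}
scene [[540.581244849717, 0.0, 282.1804109380576], [0.0, 540.581244849717, 200.37881293150642], [0.0, 0.0, 1.0]] {'R': [[-0.06966215124382392, 0.9975568668310333, 0.005242339395222267], [0.8051828770504851, 0.059328969424859185, -0.5900513603845748], [-0.5889208089283194, -0.03688320519201414, -0.8073486916976939]], 't': [0.03678389941131992, -0.41646193618365823, 2.0435603397384545]}
side [[390.78049162227586, 0.0, 279.5686574508799], [0.0, 390.78049162227586, 205.71164464381027], [0.0, 0.0, 1.0]] {'R': [[-0.995940540601006, -0.08770134170914404, -0.02027101994947591], [-0.04514365214981102, 0.6814847720861986, -0.730438605281237], [0.07787483712954375, -0.7265583115463188, -0.6826774711860714]], 't': [0.6267023328630877, 0.11676446013227033, 1.1286397716111605]}
wrist [[325.19226210127806, 0.0, 271.6827298330528], [0.0, 325.19226210127806, 202.9074640696248], [0.0, 0.0, 1.0]] {'tool_from_camera': [[-0.0014236568152417187, -0.950264431262798, -0.31144097976673185, 0.07996103379237819], [0.9999989829632977, -0.001379413297785025, -0.0003623414443377301, 0.0005348605222725844], [-8.528564243888053e-05, -0.31144117886969175, 0.9502654286201379, 0.03234891219123315], [0.0, 0.0, 0.0, 1.0]]}
```

View pics/scene0.png

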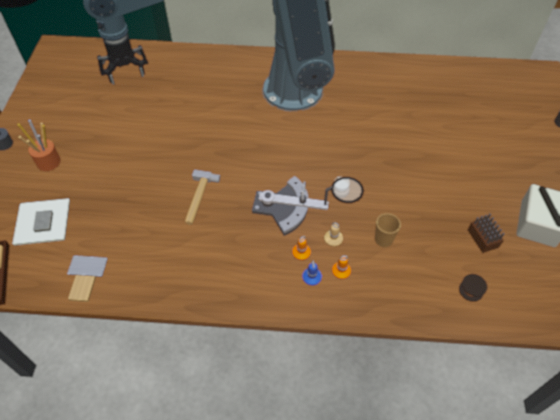

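View pics/side0.png

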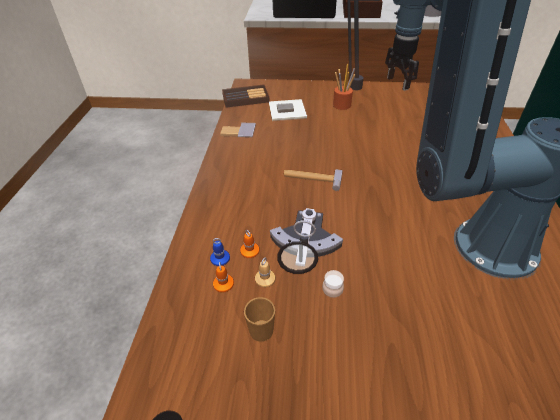

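```bash
python3 - <<'E'
import pickle,cv2,numpy as np
o,d=pickle.load(open("p0.pkl","rb"))
a=cv2.resize(d["scene"]["pixels"][165:255,240:400],None,fx=5,fy=5,interpolation=cv2.INTER_CUBIC)[:, :, ::-1]
b=cv2.resize(d["side"]["pixels"][200:300,205:365],None,fx=5,fy=5,interpolation=cv2.INTER_CUBIC)[:, :, ::-1]
cv2.imwrite("pics/a1.png",a);cv2.imwrite("pics/b1.png",b)
E
```

```text
(no output)
```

View pics/a1.png

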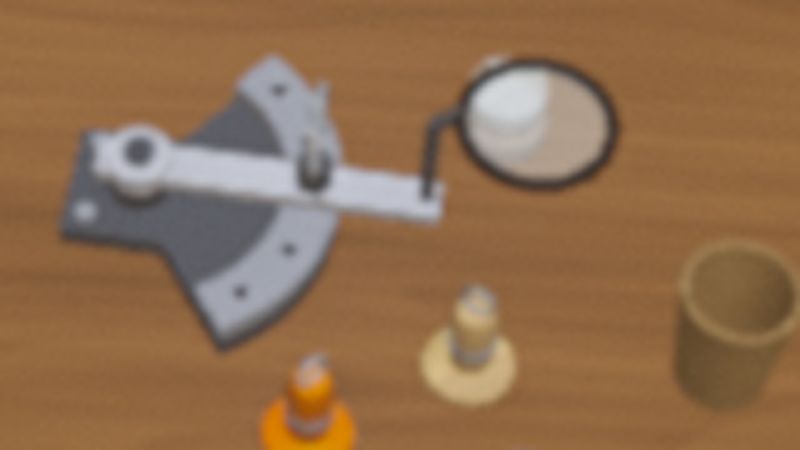

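View pics/b1.png

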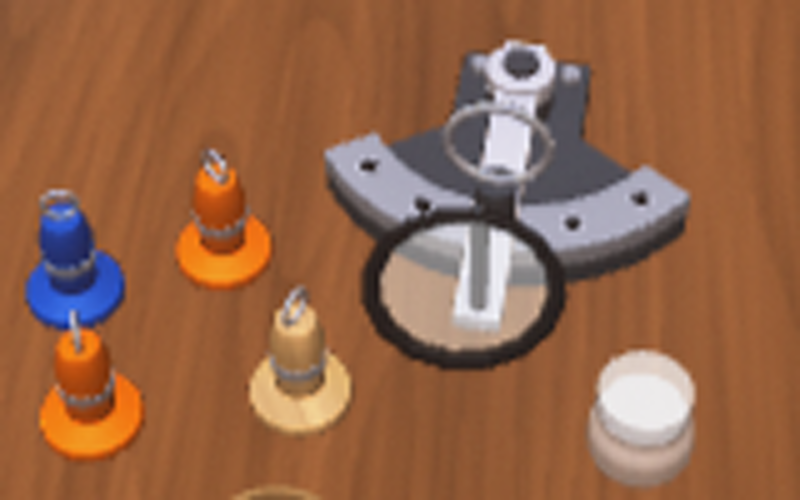

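```bash
cat > h.py <<'E'
import numpy as np
from scipy.optimize import least_squares
def ray(c,p):
    d=np.linalg.inv(c["intrinsics"])@[p[0],p[1],1.]; R=c["R"]
    return -R.T@c["t"], R.T@d
def plane(c,p,z):
    o,d=ray(c,p); return o+d*(z-o[2])/d[2]
def tri(c1,p1,c2,p2):
    o1,d1=ray(c1,p1);o2,d2=ray(c2,p2)
    s=np.linalg.lstsq(np.c_[d1,-d2],o2-o1,rcond=None)[0]
    a,b=o1+s[0]*d1,o2+s[1]*d2
    return (a+b)/2,np.linalg.norm(a-b)
E
python3 - <<'E'
import pickle;from h import *
np.set_printoptions(precision=4,suppress=True)
o,d=pickle.load(open("p0.pkl","rb"));S,D=d["scene"],d["side"]
s=lambda x,y:(x/5+240-.4,y/5+165-.4); b=lambda x,y:(x/5+205-.4,y/5+200-.4)
for n,p,q in[("lens",s(540,122),b(464,287)),("ring",s(318,118),b(499,142)),("pivot",s(139,152),b(521,64)),("foot",s(469,366),b(300,392)),
 ("cliptop",s(478,296),b(298,300)),("h-.8",s(240,293),b(369,165)),("h-.4",s(289,249),b(422,205)),("h+.8",s(279,91),b(640,199))]:
    print(n,*tri(S,p,D,q))
P=[plane(S,s(240,293),.032),plane(S,s(289,249),.032),plane(S,s(279,91),.032),plane(D,b(369,165),.032),plane(D,b(422,205),.032),plane(D,b(572,222),.032),plane(D,b(640,199),.032)]
A=[-.8,-.4,.8,-.8,-.4,.4,.8]
f=lambda v:np.concatenate([[v[0]+.11*np.cos(v[2]+a)-p[0],v[1]+.11*np.sin(v[2]+a)-p[1]] for a,p in zip(A,P)])
r=least_squares(f,[.45,-.03,1.5]);v=r.x;print("pivot,yaw",v,np.abs(r.fun).max())
for nm,R,a in[("ring0",.11,0),("ring-",.11,-.4),("lens0",.24,0),("lens-",.24,-.4),("lens+",.24,.4)]:print(nm,v[:2]+R*np.array([np.cos(v[2]+a),np.sin(v[2]+a)]))
E
```

```text
lens [0.5655 0.1954 0.1405] 0.0024630503649508643
ring [0.5515 0.0665 0.1098] 0.00790343230424277
pivot [ 0.5438 -0.0447  0.0584] 0.0022444985785245414
foot [0.6541 0.1658 0.0086] 0.002554957107338246
cliptop [0.6524 0.1644 0.084 ] 0.0008070972903470548
h-.8 [0.6293 0.0238 0.0369] 0.0013921056472429494
h-.4 [0.5959 0.0522 0.0374] 0.003066048905822683
h+.8 [0.4727 0.039  0.037 ] 0.002382280866620625
pivot,yaw [ 0.5422 -0.0472  1.4761] 0.0038067888155810525
ring0 [0.5526 0.0623]
ring- [0.5944 0.0496]
lens0 [0.5649 0.1917]
lens- [0.6562 0.164 ]
lens+ [0.4701 0.1817]
```

```bash
cat >> h.py <<'E'
from scipy.spatial.transform import Rotation as Ro
YAW=1.4761; PIV=np.array([.5422,-.0472])
def rot(o): w=o["eef_rot"]; return Ro.from_quat([w[1],w[2],w[3],w[0]])
def Rt(yaw,tilt):   # tool z = outward*sin(tilt)-up*cos(tilt), tool x upwards
    h=np.array([np.cos(yaw),np.sin(yaw),0]);u=np.array([0,0,1.])
    z=h*np.sin(tilt)-u*np.cos(tilt);x=h*np.cos(tilt)+u*np.sin(tilt)
    return Ro.from_matrix(np.c_[x,np.cross(z,x),z])
def plan(p,R,p1,R1,n):
    rv=(R.inv()*R1).as_rotvec(); rows=[]
    for i in range(n):
        Ri=R*Ro.from_rotvec(rv*i/n); rows.append(np.r_[Ri.inv().apply((p1-p)/n)/.05,np.degrees(rv)/n/8])
    return np.round(rows,2)
def tip(p,R,L=.173): return p+R.apply([0,0,L])
E
python3 - <<'E'
from bench import ctrl;from h import *
o=ctrl.get_obs();R1=Rt(YAW,np.pi/4)
p1=np.array([.5526,.0623,.099])-R1.apply([0,0,.253]);print(p1)
print(plan(o["eef_pos"],rot(o),p1,R1,12).tolist())
E
```

```text
[ 0.53568432 -0.11579649  0.27789802]
[[0.71, -0.38, 0.21, 0.24, 0.43, -0.57], [0.72, -0.32, 0.27, 0.24, 0.43, -0.57], [0.73, -0.25, 0.32, 0.24, 0.43, -0.57], [0.73, -0.18, 0.37, 0.24, 0.43, -0.57], [0.71, -0.11, 0.42, 0.24, 0.43, -0.57], [0.69, -0.04, 0.46, 0.24, 0.43, -0.57], [0.67, 0.03, 0.5, 0.24, 0.43, -0.57], [0.63, 0.1, 0.54, 0.24, 0.43, -0.57], [0.59, 0.16, 0.57, 0.24, 0.43, -0.57], [0.54, 0.23, 0.6, 0.24, 0.43, -0.57], [0.48, 0.29, 0.62, 0.24, 0.43, -0.57], [0.42, 0.35, 0.64, 0.24, 0.43, -0.57]]
```

drive_tool([
  [[0.71,-0.38,0.21,0.24,0.43,-0.57,255],[0.72,-0.32,0.27,0.24,0.43,-0.57,255],[0.73,-0.25,0.32,0.24,0.43,-0.57,255],[0.73,-0.18,0.37,0.24,0.43,-0.57,255],[0.71,-0.11,0.42,0.24,0.43,-0.57,255],[0.69,-0.04,0.46,0.24,0.43,-0.57,255],[0.67,0.03,0.5,0.24,0.43,-0.57,255],[0.63,0.1,0.54,0.24,0.43,-0.57,255],[0.59,0.16,0.57,0.24,0.43,-0.57,255],[0,0,0,0,0,0,255]],
])

```text
time_s: 1.15
eef_pos: [0.4674, -0.2115, 0.3081]
eef_rot: [-0.205, 0.784, 0.543, 0.22]
wrist_force: [-0.9, -0.1, 0.3]
opening: -0.001
```

```bash
python3 - <<'E'
from bench import ctrl;from h import *
import cv2,pickle
o=ctrl.get_obs();R1=Rt(YAW,np.pi/4)
p1=np.array([.5526,.0623,.099])-R1.apply([0,0,.253]);print(o["q"])
print(plan(o["eef_pos"],rot(o),p1,R1,4).tolist())
E
```

```text
[-0.79884559  0.24237897  1.80361479  0.50101687  1.4766275  -0.58573077]
[[0.39, 0.18, 0.43, 0.16, 0.3, -0.42], [0.36, 0.21, 0.44, 0.16, 0.3, -0.42], [0.32, 0.24, 0.45, 0.16, 0.3, -0.42], [0.29, 0.27, 0.46, 0.16, 0.3, -0.42]]
```

drive_tool([
  [[0.39,0.18,0.43,0.16,0.3,-0.42,255],[0.36,0.21,0.44,0.16,0.3,-0.42,255],[0.32,0.24,0.45,0.16,0.3,-0.42,255],[0.29,0.27,0.46,0.16,0.3,-0.42,255],[0,0,0,0,0,0,255],[0,0,0,0,0,0,255]],
])

```text
time_s: 1.75
eef_pos: [0.5356, -0.1205, 0.2798]
eef_rot: [-0.254, 0.687, 0.62, 0.281]
wrist_force: [0.3, -1.1, 0.6]
opening: -0.0
```

```bash
python3 - <<'E'
from bench import ctrl;from h import *
import cv2,pickle
o=ctrl.get_obs();R=rot(o);print(o["eef_pos"],o["wrist_force"],o["q"]);print(R.as_matrix().round(3).tolist(),(R.inv()*Rt(YAW,np.pi/4)).as_rotvec())
c=ctrl.camera("wrist");pickle.dump((o,c),open("p1.pkl","wb"))
cv2.imwrite("pics/w1.png",cv2.resize(c["pixels"],(784,588))[:,:,::-1])
E
```

```text
[ 0.53560266 -0.1205493   0.27976765] [ 0.34486465 -1.06423886  0.63197412] [-0.60816356  0.37487313  1.73555586  0.662862    1.49617985 -0.71910941]
[[0.073, 0.995, 0.072], [0.709, -0.102, 0.698], [0.702, 0.0, -0.713]] [ 0.00535668  0.00786597 -0.00516632]
```

View pics/w1.png

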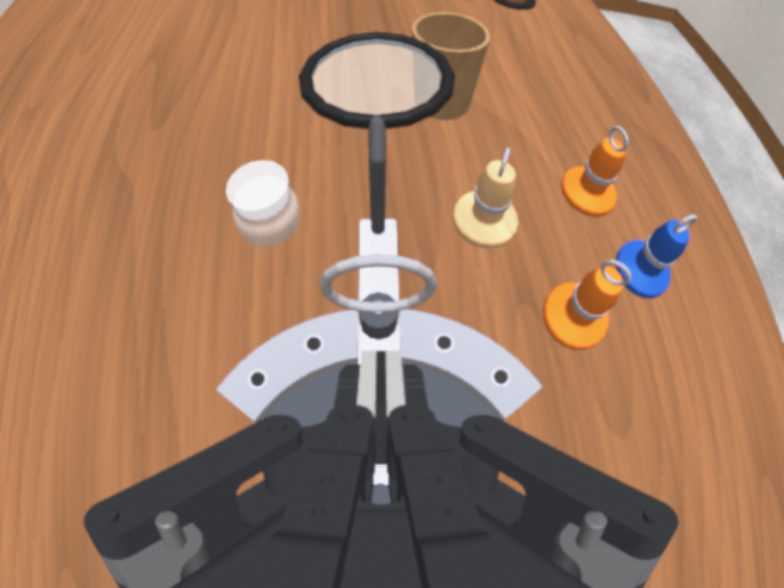

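```bash
cat >> h.py <<'E'
def wray(o,c,p):   # fisheye ray, world
    K=c["intrinsics"];v=np.array([p[0]-K[0,2],p[1]-K[1,2]]);r=np.hypot(*v);t=r/K[0,0]
    d=np.r_[v/r*np.sin(t),np.cos(t)];T=c["tool_from_camera"];R=rot(o)
    return o["eef_pos"]+R.apply(T[:3,3]),R.apply(T[:3,:3]@d)
def wproj(o,c,X):
    T=c["tool_from_camera"];x=T[:3,:3].T@(rot(o).inv().apply(np.array(X)-o["eef_pos"])-T[:3,3])
    t=np.arctan2(np.hypot(*x[:2]),x[2]);K=c["intrinsics"];return K[:2,2]+K[0,0]*t*x[:2]/np.hypot(*x[:2])
E
python3 - <<'E'
import pickle;from h import *
np.set_printoptions(precision=4,suppress=True)
o,c=pickle.load(open("p1.pkl","rb"));q=lambda x,y:((x+.5)/1.4-.5,(y+.5)/1.4-.5)
P=[]
for h in[(258,379),(314,344),(444,342),(501,376)]:
    a,d=wray(o,c,q(*h));P.append(a+d*(.032-a[2])/d[2])
A=[.8,.4,-.4,-.8]
f=lambda v:np.concatenate([[v[0]+.11*np.cos(v[2]+a)-p[0],v[1]+.11*np.sin(v[2]+a)-p[1]] for a,p in zip(A,P)])
r=least_squares(f,[.45,-.03,1.5]);v=r.x;print("wrist fit pivot,yaw",v,np.abs(r.fun).max());h=np.array([np.cos(v[2]),np.sin(v[2])]);print(v[:2]+.11*h)
a,d=wray(o,c,q(378.5,283))
for hh in (h,np.array([np.cos(YAW),np.sin(YAW)])):
  s=(np.r_[v[:2],0]+.11*np.r_[hh,0]-a)@np.r_[hh,0]/(d@np.r_[hh,0]);print("ring",a+s*d,s)
R=rot(o);t=tip(o["eef_pos"],R);print("tip",t,wproj(o,c,t)*1.4,"halfwidth px 10mm",wproj(o,c,t+R.apply([0,.01,0]))*1.4)
E
```

```text
wrist fit pivot,yaw [ 0.5439 -0.0477  1.4812] 0.0004128007951621493
[0.5537 0.0618]
ring [0.5537 0.0618 0.102 ] 0.2350866523351514
ring [0.5537 0.0618 0.102 ] 0.23508939543105814
tip [0.548  0.0002 0.1565] [379.2208 370.6602] halfwidth px 10mm [407.5129 370.5185]
```

drive_tool([
  [[0.07,0,0.2,0,0,0,255],[0,0,0.25,0,0,0,255],[0,0,0.25,0,0,0,255],[0,0,0.2,0,0,0,255],[0,0,0.15,0,0,0,255],[0,0,0,0,0,0,255],[0,0,0,0,0,0,255]],
])

```text
time_s: 2.5
eef_pos: [0.5398, -0.0813, 0.2451]
eef_rot: [-0.254, 0.687, 0.62, 0.282]
wrist_force: [0.4, 0.0, -0.0]
opening: 0.004
```

```bash
python3 - <<'E'
from bench import ctrl;from h import *
import cv2,pickle
o=ctrl.get_obs();R=rot(o);t=tip(o["eef_pos"],R);z=R.apply([0,0,1]);s=(.0618-t[1])/z[1];print(o["wrist_force"],t,"cross",t+s*z,s)
c=ctrl.camera("wrist");pickle.dump((o,c),open("p2.pkl","wb"))
cv2.imwrite("pics/w2.png",cv2.resize(c["pixels"][130:330,170:370],(800,800)[:2])[:600,:,::-1])
print(wproj(o,c,[.5537,.0618,.100]))
E
```

```text
[ 0.43921141  0.00134238 -0.00225136] [0.55237341 0.03952017 0.12195136] cross [0.55468495 0.0618     0.09923663] 0.03190129712038791
[269.26492183 237.96180575]
```

View pics/w2.png

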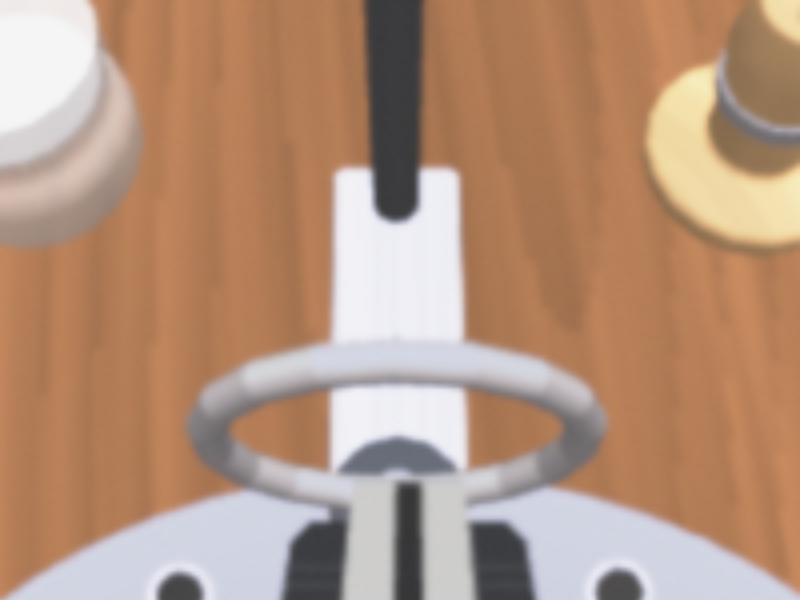

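drive_tool([
  [[0.01,-0.03,0,0,0,0,255],[0,0,0.12,0,0,0,255],[0,0,0.12,0,0,0,255],[0,0,0.12,0,0,0,255],[0,0,0.12,0,0,0,255],[0,0,0.12,0,0,0,255],[0,0,0.12,0,0,0,255],[0,0,0,0,0,0,255],[0,0,0,0,0,0,255]],
])

```text
time_s: 3.45
eef_pos: [0.541, -0.0556, 0.2198]
eef_rot: [-0.254, 0.687, 0.62, 0.282]
wrist_force: [-0.4, 0.5, 1.1]
opening: 0.002
```

```bash
python3 - <<'E'
from bench import ctrl;from h import *
import cv2,pickle
o=ctrl.get_obs();R=rot(o);t=tip(o["eef_pos"],R);z=R.apply([0,0,1]);s=(.0618-t[1])/z[1];print(o["wrist_force"],t,"cross",t+s*z,s)
c=ctrl.camera("wrist");pickle.dump((o,c),open("p3.pkl","wb"))
cv2.imwrite("pics/w3.png",cv2.resize(c["pixels"][180:330,170:370],(800,600))[:,:,::-1])
E
```

```text
[-0.36391489  0.48995604  1.07135292] [0.55349485 0.06519245 0.09664632] cross [0.55314291 0.0618     0.1001051 ] -0.004857537440680553
```

View pics/w3.png

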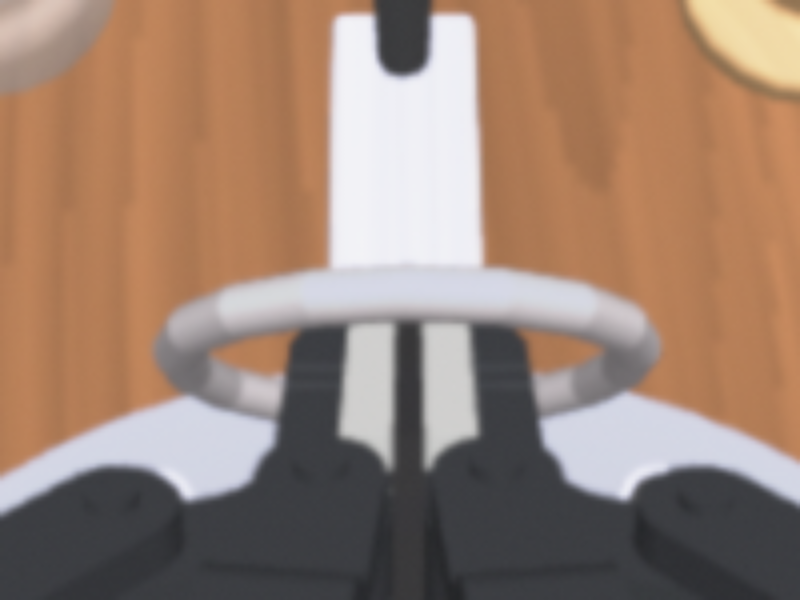

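drive_tool([
  [[0.028,0,-0.028,0,0,0,255],[0.028,0,-0.028,0,0,0,255],[0.028,0,-0.028,0,0,0,255],[0.028,0,-0.028,0,0,0,255],[0,0,0,0,0,0,255],[0,0,0,0,0,0,255]],
])

```text
time_s: 4.1
eef_pos: [0.5409, -0.0559, 0.2278]
eef_rot: [-0.253, 0.687, 0.62, 0.282]
wrist_force: [0.6, -0.8, -2.4]
opening: 0.0
```

drive_tool([
  [[0.028,0,-0.028,0,0,0,255],[0.028,0,-0.028,0,0,0,255],[0.028,0,-0.028,0,0,0,255],[0.028,0,-0.028,0,0,0,255],[0,0,0,0,0,0,255],[0,0,0,0,0,0,255]],
])

```text
time_s: 4.7
eef_pos: [0.5408, -0.0557, 0.2357]
eef_rot: [-0.254, 0.687, 0.62, 0.282]
wrist_force: [-0.5, -2.7, -5.7]
opening: -0.001
```

```bash
python3 - <<'E'
from bench import ctrl;from h import *
import cv2,pickle
o=ctrl.get_obs();R=rot(o);t=tip(o["eef_pos"],R);print(o["wrist_force"],t)
d={n:ctrl.camera(n) for n in("wrist","side")};pickle.dump((o,d),open("p4.pkl","wb"))
a=cv2.resize(d["wrist"]["pixels"][180:330,170:370],(400,300));b=cv2.resize(d["side"]["pixels"][190:265,260:360],(400,300),interpolation=cv2.INTER_CUBIC)
cv2.imwrite("pics/w4.png",np.hstack([a,b])[:,:,::-1])
E
```

```text
[-0.53991064 -2.71057309 -5.66385474] [0.55337881 0.06506183 0.11241336]
```

View pics/w4.png

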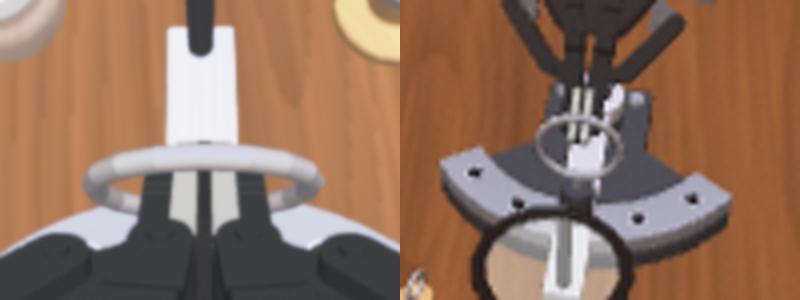

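drive_tool([
  [[0.028,0,-0.028,0,0,0,255],[0.028,0,-0.028,0,0,0,255],[0.028,0,-0.028,0,0,0,255],[0.028,0,-0.028,0,0,0,255],[0,0,0,0,0,0,255],[0,0,0,0,0,0,255]],
])

```text
time_s: 5.4
eef_pos: [0.5409, -0.0556, 0.2437]
eef_rot: [-0.254, 0.687, 0.62, 0.282]
wrist_force: [-0.5, -4.6, -9.0]
opening: 0.002
```

```bash
python3 - <<'E'
from bench import ctrl;from h import *
import cv2,pickle
np.set_printoptions(precision=4,suppress=True)
p3,_=pickle.load(open("p3.pkl","rb"))
o=ctrl.get_obs();R=rot(o);print(o["wrist_force"],o["eef_pos"]-p3["eef_pos"])
c=ctrl.camera("wrist");pickle.dump((o,c),open("p5.pkl","wb"))
# bright grey ring mask at ring columns; expected projections of ring top outer edge for lifts
for L in (.006,.010,.014,.018): print(L,[wproj(o,c,[.5537+dx,.0618,.1005+L]) .round(1)for dx in(-.028,.028)])
cv2.imwrite("pics/w5.png",cv2.resize(c["pixels"][180:330,170:370],(800,600))[:,:,::-1])
# swing plan: rotate tool about pivot axis by -0.40
P=np.array([.5435,-.0476,0]);n=20;a=-.40/n;rz=Ro.from_rotvec([0,0,a]);p=o["eef_pos"]
d=R.inv().apply(rz.apply(p-P)+P-p)/.05;w=np.degrees(R.inv().apply([0,0,a]))/8
print("per row",d,w)
E
```

```text
[-0.4554 -4.6136 -8.9568] [-0.0001 -0.      0.0238]
0.006 [array([219.7, 282.2]), array([323.6, 271.8])]
0.01 [array([218.5, 280.6]), array([324.7, 269.9])]
0.014 [array([217.4, 278.8]), array([325.9, 268. ])]
0.018 [array([216.1, 277. ]), array([327.2, 265.9])]
per row [ 0.0005 -0.0033  0.0005] [-0.1005 -0.0002  0.102 ]
```

View pics/w5.png

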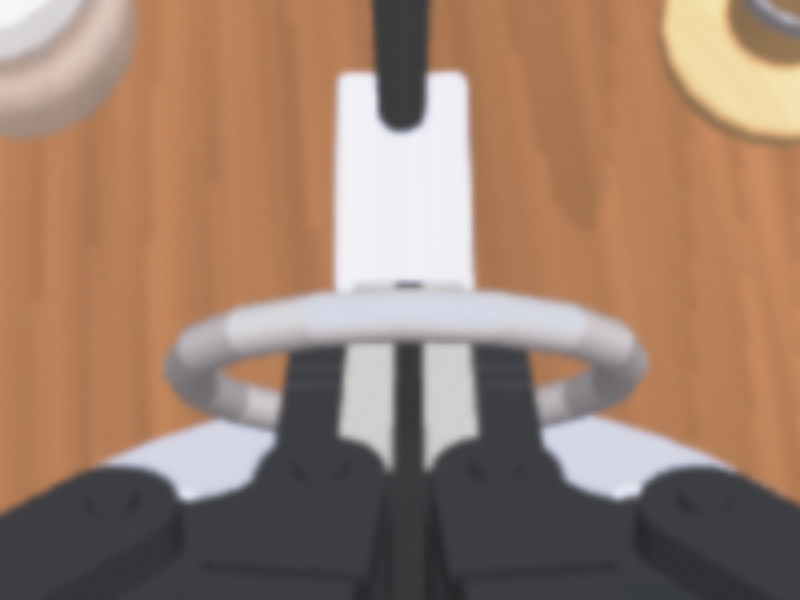

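drive_tool([
  [[0,-0.003,0,-0.05,0,0.051,255],[0,-0.003,0,-0.1,0,0.102,255],[0,-0.003,0,-0.1,0,0.102,255],[0,-0.003,0,-0.1,0,0.102,255],[0,-0.003,0,-0.1,0,0.102,255],[0,-0.003,0,-0.1,0,0.102,255],[0,-0.003,0,-0.1,0,0.102,255],[0,-0.003,0,-0.1,0,0.102,255],[0,-0.003,0,-0.05,0,0.051,255],[0,0,0,0,0,0,255]],
])

```text
time_s: 6.45
eef_pos: [0.5396, -0.0553, 0.2437]
eef_rot: [-0.231, 0.734, 0.563, 0.302]
wrist_force: [-0.7, -2.9, -7.0]
opening: -0.001
```

```bash
cat > arm.py <<'E'
# arm angle from lens rim (dark ellipse) in scene view and white arm in wrist view
from bench import ctrl;from h import *
import cv2,sys,pickle
np.set_printoptions(precision=4,suppress=True)
o=ctrl.get_obs();R=rot(o);z=R.apply([0,0,1]);t=tip(o["eef_pos"],R)
print("F",o["wrist_force"],"tip",t,"toolyaw rel",np.arctan2(z[1],z[0])-1.479,"tip ang",np.arctan2(t[1]+.0476,t[0]-.5435)-1.479)
d={n:ctrl.camera(n) for n in("wrist","side","scene")};pickle.dump((o,d),open(sys.argv[1]+".pkl","wb"))
for n in("scene","side"):
    c=d[n];px=c["pixels"];m=(px.max(2)<60).astype(np.uint8)
    H,W=m.shape;ms=np.zeros_like(m)
    if n=="scene": ms[165:250,315:380]=1
    else: ms[230:300,240:330]=1
    m*=ms
    cs,_=cv2.findContours(m,cv2.RETR_EXTERNAL,cv2.CHAIN_APPROX_NONE)
    k=max(cs,key=lambda k:cv2.contourArea(cv2.convexHull(k)))
    e=cv2.fitEllipse(cv2.convexHull(k)); X=plane(c,e[0],.135)
    print(n,"lens",e[0],e[1],X,"angle",np.arctan2(X[1]+.0476,X[0]-.5435)-1.479,"r",np.hypot(X[1]+.0476,X[0]-.5435))
E
python3 arm.py p6; python3 - <<'E'
import sys;sys.argv=["",""]
E
```

```text
F [-0.6812 -2.8798 -6.9933] tip [0.5712 0.062  0.1206] toolyaw rel -0.17180335390253165 tip ang -0.1559906953408774Traceback (most recent call last):
  File "arm.py", line 15, in <module>
    k=max(cs,key=lambda k:cv2.contourArea(cv2.convexHull(k)))
ValueError: max() iterable argument is empty
```

```bash
python3 - <<'E'
import pickle
from h import *
import cv2
for f in("p0","p6"):
    o,d=pickle.load(open(f+".pkl","rb"))
    for n in("scene","side"):
        c=d[n];px=c["pixels"].astype(int)
        ms=np.zeros(px.shape[:2],np.uint8)
        if n=="scene": ms[165:250,328:380]=1
        else: ms[230:300,240:335]=1
        m=((px[:,:,0]<75)&(px.max(2)-px.min(2)<30)).astype(np.uint8)*ms
        cs,_=cv2.findContours(m,cv2.RETR_EXTERNAL,cv2.CHAIN_APPROX_NONE)
        for k in sorted(cs,key=lambda k:-cv2.contourArea(cv2.convexHull(k)))[:2]:
            if len(k)<8: continue
            e=cv2.fitEllipse(cv2.convexHull(k));X=plane(c,e[0],.135)
            print(f,n,np.round(e[0]+e[1],1),X.round(4),"angle",np.arctan2(X[1]+.0476,X[0]-.5435)-1.479,"r",np.hypot(X[1]+.0476,X[0]-.5435))
E
```

```text
p0 scene [338.5 196.9   4.   13.6] [0.5913 0.1689 0.135 ] angle -0.12532972959140887 r 0.2216817914201949
p0 scene [358.  198.5   0.9   7.3] [0.5927 0.2256 0.135 ] angle -0.0865107198250481 r 0.277559069190858
p0 side [299.4 253.7  36.   77.8] [0.5622 0.1815 0.135 ] angle 0.01054696611495487 r 0.22985722722009086Traceback (most recent call last):
  File "<stdin>", line 15, in <module>
cv2.error: OpenCV(4.12.0) /io/opencv/modules/imgproc/src/shapedescr.cpp:361: error: (-201:Incorrect size of input array) There should be at least 5 points to fit the ellipse in function 'fitEllipseNoDirect'
```

```bash
python3 - <<'E'
import pickle,cv2,numpy as np
o,d=pickle.load(open("p6.pkl","rb"))
C=cv2.INTER_CUBIC
a=cv2.resize(d["wrist"]["pixels"],(400,300));b=cv2.resize(d["side"]["pixels"][195:300,220:360],(400,300),interpolation=C)
e=cv2.resize(d["scene"]["pixels"][165:255,250:370],(400,300),interpolation=C);f=cv2.resize(d["wrist"]["pixels"][180:330,170:370],(400,300))
cv2.imwrite("pics/m6.png",np.vstack([np.hstack([a,b]),np.hstack([e,f])])[:,:,::-1])
E
```

```text
(no output)
```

View pics/m6.png

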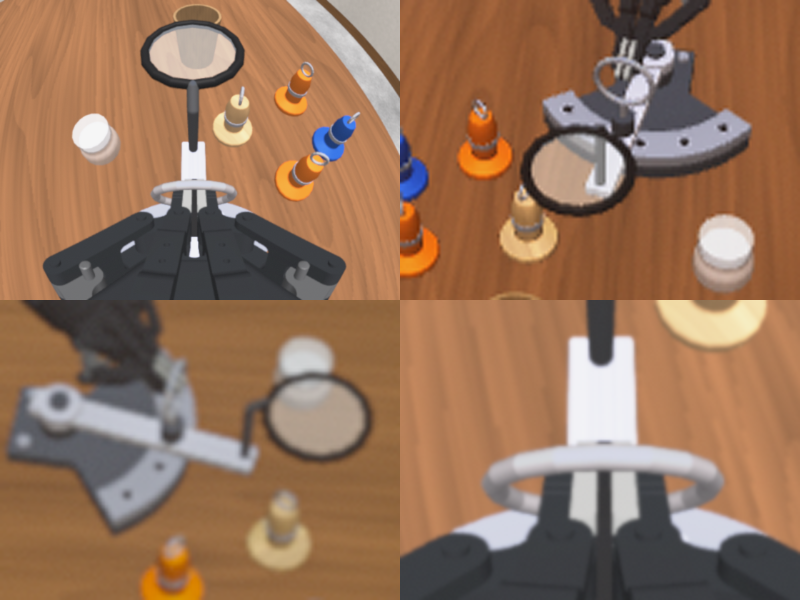

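```bash
cat > ang.py <<'E'
from h import *
import pickle,sys
PV=np.array([.5435,-.0476])
def angle(o,c):
    px=c["pixels"].astype(int);w=(px.min(2)>205)
    res=[]
    for r in range(150,240):
        cols=np.where(w[r,235:305])[0]+235
        if len(cols)<8: continue
        x0,x1=cols.min(),cols.max()
        P=[]
        for x in(x0-.5,x1+.5):
            a,d=wray(o,c,(x,r));P.append(a+d*(.048-a[2])/d[2])
        wd=np.linalg.norm(P[0]-P[1])
        m=(P[0]+P[1])[:2]/2-PV
        if .023<wd<.029 and .12<np.hypot(*m)<.19: res.append(np.arctan2(m[1],m[0])-1.479)
    return np.median(res),np.std(res),len(res)
if __name__=="__main__":
    for f in sys.argv[1:]:
        o,c=pickle.load(open(f+".pkl","rb"));c=c.get("wrist",c);print(f,angle(o,c))
E
python3 ang.py p1 p3 p4 p5 p6
cat > arm.py <<'E'
from bench import ctrl;from ang import *
np.set_printoptions(precision=4,suppress=True)
o=ctrl.get_obs();R=rot(o);z=R.apply([0,0,1]);t=tip(o["eef_pos"],R)
c=ctrl.camera("wrist");pickle.dump((o,c),open(sys.argv[1]+".pkl","wb"))
print("t",o["time_s"],"F",o["wrist_force"],"tip",t,"tool yaw",np.arctan2(z[1],z[0])-1.479,"tipr",np.hypot(*(t[:2]-PV)),"arm",angle(o,c))
E
```

```text
p1 (np.float64(0.0001750884304445588), np.float64(0.0022501428828375185), 49)
p3 (np.float64(-1.6912816059200253e-05), np.float64(0.0006837186522145764), 56)
p4 (np.float64(0.002431939920833015), np.float64(0.0005784295397581394), 46)
p5 (np.float64(0.0016121297849820415), np.float64(0.0012773749023850727), 41)
p6 (np.float64(-0.15910362923752563), np.float64(0.0008863721986710045), 41)
```

drive_tool([
  [[0,-0.003,0,-0.05,0,0.051,255],[0,-0.003,0,-0.1,0,0.102,255],[0,-0.003,0,-0.1,0,0.102,255],[0,-0.003,0,-0.1,0,0.102,255],[0,-0.003,0,-0.1,0,0.102,255],[0,-0.003,0,-0.1,0,0.102,255],[0,-0.003,0,-0.1,0,0.102,255],[0,-0.003,0,-0.1,0,0.102,255],[0,-0.003,0,-0.1,0,0.102,255],[0,-0.003,0,-0.05,0,0.051,255]],
])

```text
time_s: 7.6
eef_pos: [0.5381, -0.0548, 0.2437]
eef_rot: [-0.203, 0.782, 0.495, 0.321]
wrist_force: [-1.9, -2.8, -7.9]
opening: -0.001
```

```bash
python3 arm.py p7
```

```text
t 7.6 F [-1.9304 -2.8451 -7.9288] tip [0.5902 0.055  0.1206] tool yaw -0.35115482713511326 tipr 0.11275055829141142 arm (np.float64(-0.33809717464331634), np.float64(0.0012197463865484793), 41)
```

drive_tool([
  [[0,-0.003,0,-0.05,0,0.051,255],[0,-0.003,0,-0.1,0,0.102,255],[0,-0.003,0,-0.08,0,0.082,255],[0,0,0,-0.05,0,0.051,255],[0,0,0,0,0,0,255],[0,0,0,0,0,0,255]],
])

```text
time_s: 8.25
eef_pos: [0.5378, -0.0547, 0.2438]
eef_rot: [-0.194, 0.795, 0.473, 0.326]
wrist_force: [-1.0, -1.7, -8.3]
opening: 0.004
```

```bash
python3 arm.py p8
```

```text
t 8.25 F [-0.9818 -1.7002 -8.2841] tip [0.5959 0.0521 0.1207] tool yaw -0.40601825774442846 tipr 0.11259510179810257 arm (np.float64(-0.39588668285834694), np.float64(0.0008538865819203633), 41)
```

drive_tool([
  [[-0.028,0,0.028,0,0,0,255],[-0.028,0,0.028,0,0,0,255],[-0.028,0,0.028,0,0,0,255],[-0.028,0,0.028,0,0,0,255],[-0.028,0,0.028,0,0,0,255],[-0.028,0,0.028,0,0,0,255],[-0.028,0,0.028,0,0,0,255],[-0.028,0,0.028,0,0,0,255],[-0.028,0,0.028,0,0,0,255],[-0.028,0,0.028,0,0,0,255]],
])

```text
time_s: 9.3
eef_pos: [0.5383, -0.0548, 0.2246]
eef_rot: [-0.194, 0.795, 0.473, 0.327]
wrist_force: [0.9, -0.2, 0.3]
opening: 0.001
```

drive_tool([
  [[-0.028,0,0.028,0,0,0,255],[-0.02,0,0.02,0,0,0,255],[0,0,0,0,0,0,255],[0,0,0,0,0,0,255]],
])

```text
time_s: 9.7
eef_pos: [0.5378, -0.0548, 0.2206]
eef_rot: [-0.194, 0.795, 0.473, 0.326]
wrist_force: [-0.2, -0.4, -0.1]
opening: 0.001
```

```bash
python3 arm.py p9; python3 - <<'E'
import pickle,cv2
from h import *
for f,a in(("p3",0),("p9",-.4)):
    o,c=pickle.load(open(f+".pkl","rb"))
    h=np.array([np.cos(1.479+a),np.sin(1.479+a)]);X=np.array([.5435,-.0476])+.11*h
    print(f,[ (L,wproj(o,c,[*X,.130+L]).round(1)) for L in(0,.01)])
    if f=="p9": cv2.imwrite("pics/w9.png",np.hstack([cv2.resize(x["pixels"][180:330,170:370],(400,300)) for x in(pickle.load(open("p3.pkl","rb"))[1],c)])[:,:,::-1])
E
```

```text
t 9.7 F [-0.1883 -0.361  -0.0783] tip [0.5958 0.052  0.0975] tool yaw -0.405801868983904 tipr 0.11248606021235036 arm (np.float64(-0.39613594469341995), np.float64(0.0009794298605615794), 56)
p3 [(0, array([271.8, 250. ])), (0.01, array([271.9, 241.5]))]
p9 [(0, array([272.8, 249.2])), (0.01, array([272.9, 240.7]))]
```

View pics/w9.png

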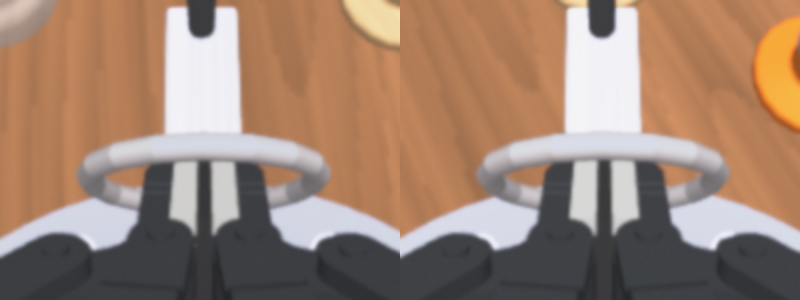

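drive_tool([
  [[0,0,-0.1,0,0,0,255],[0,0,-0.15,0,0,0,255],[0,0,-0.15,0,0,0,255],[0,0,-0.2,0,0,0,255],[0,0,-0.3,0,0,0,255],[0,0,-0.4,0,0,0,255],[0,0,-0.5,0,0,0,255],[0,0,-0.5,0,0,0,255],[0,0,-0.3,0,0,0,255],[0,0,0,0,0,0,255]],
])

```text
time_s: 10.75
eef_pos: [0.4942, -0.1368, 0.3151]
eef_rot: [-0.192, 0.795, 0.473, 0.327]
wrist_force: [0.1, -0.6, 0.4]
opening: 0.006
```

```bash
python3 arm.py p10; python3 - <<'E'
from bench import ctrl
import pickle,cv2
from h import *
d={n:ctrl.camera(n) for n in("side","scene")}
o,w=pickle.load(open("p10.pkl","rb"));C=cv2.INTER_CUBIC
h=[np.cos(1.479-.4),np.sin(1.479-.4)]
for L in(0,.01):print(L,wproj(o,w,[.5435+.11*h[0],-.0476+.11*h[1],.099+L])*400/560)
cv2.imwrite("pics/m10.png",np.vstack([np.hstack([cv2.resize(w["pixels"],(400,300)),cv2.resize(d["side"]["pixels"][195:345,200:400],(400,300),interpolation=C)]),
 np.hstack([cv2.resize(d["scene"]["pixels"][165:285,250:410],(400,300),interpolation=C),cv2.resize(w["pixels"][100:250,170:370],(400,300))])])[:,:,::-1])
E
```

```text
t 10.75 F [ 0.0839 -0.614   0.449 ] tip [ 0.5528 -0.0305  0.1919] tool yaw -0.4120656404369354 tipr 0.019468130717336277 arm (np.float64(-0.3968829748786167), np.float64(0.002317332399134717), 41)
0 [192.51876924 137.49563614]
0.01 [192.50345681 133.47511378]
```

View pics/m10.png

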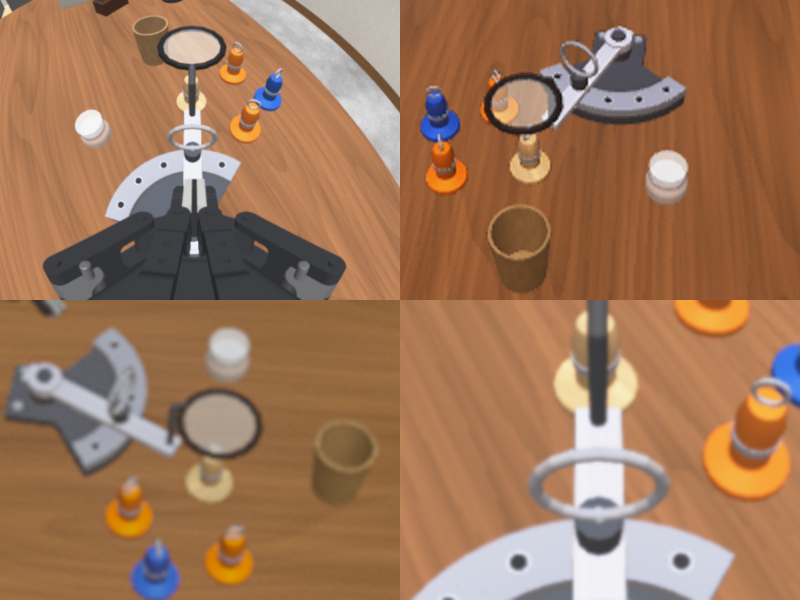

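```bash
python3 -c "
from bench import ctrl
print(ctrl.hand_in())"
```

```text
the job is handed in; nothing more can be done
None
```

The magnifier arm is now locked one hole over on the clamp's side, with the lens above the wooden clamp, and the job is handed in. I put the shut fingers through the pull ring as one fingertip and lifted the pin about 15 mm with around 9 N. I then swung the arm clockwise, lowered the pin into that hole and backed straight out. It took about 11 s.

- **Arm angle:** the wrist camera measured -0.397 rad, against -0.40 for the hole, and it was never seen to pass the hole.
- **Pin home:** the ring's position in the wrist view matched zero lift within about 1 to 2 mm. The fingertip felt no force before it left.
- **Other objects:** the clamp, jar and cup looked upright and in place in the last picture. The hammer was out of its frame, and the gripper was never near it.
- **Checks that failed or disagreed:** a check of the arm angle from the lens rim in the fixed cameras failed, so I used the arm's edges in the wrist view. My first estimate of the ring's height from the fixed cameras was about 10 mm too high; the wrist camera put it at 100 to 102 mm, close to the 99 mm given.

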